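# Trip the blue limit switch on the electronics bench

## Robot

A 6-joint arm with a two-finger parallel gripper is mounted at the origin on the work surface. World frame = base frame: x ahead of the robot, y to its left, z up, the work surface at z = 0. Lengths are in mm, angles in rad, forces in N, time in s.
With the tool pointing down it reaches from about 325 to 1000 mm from the base axis. Payload 5.1 kg.
Tool frame: the origin (TCP) lies on the centre line of the jaws, within the pads' length; the fingertips stand 25 mm ahead of it and the grasp point (between the pads) lies 6 mm ahead of it; z points along the fingers, y is the line along which they close (so a half turn about z gives the same grasp; the last joint's range is limited). The gripper opens to 85 mm and grips with 20 to 120 N. Pads are 22 mm wide; open, the fingers measure 114 mm over their backs; the gripper's body (76 mm by 85 mm) begins 54 mm behind the grasp point. The pads swing forward as they close: fully open they stand 13 mm farther back than shut.
Start: joints at [-1.21, 0.124, 1.65, -0, 1.367, -0.083], TCP at [279.061, -587.035, 256.322] pointing down, gripper open.
Joint ranges: [-2.61, 2.61], [-1.02, 2.33], [0.03, 2.71], [-1.35, 4.49], [0.32, 2.68], [-2.91, 2.91]. Speed limits (rad/s): [2.57, 2.57, 3.14, 3.14, 3.14, 3.14].

## Interface

Orientations are given as a unit quaternion [x, y, z, w].
In Python, from station import robot gives the robot as it stands. The module is installed in compiled form; this text tells all that it offers.
- The arm moves only by the shell command python3 -m jog 'ROWS'. ROWS is JSON, a list of rows, each a list of 3 entries, a list of its own where there are three numbers: the shift along the tool's x, y, z in units of 30 mm (1.0 is 30 mm), then the turn, a rotation vector about the tool's x, y, z in units of 5 degrees (1.0 is 5 degrees), then the finger opening in mm, from 0 to 85.4. In form: [[[x, y, z], [wx, wy, wz], grip], ...]. A call has 1 to 5 rows; each row is the pose to reach, as a shift and turn from the pose commanded when the call began, along the tool's axes at that moment; what a row does not reach only later rows make up. A row lasts 1/12 s, in which the tool goes at most 41.7 mm and 7.16 degrees, less where a joint would pass 70% of its speed; a pose out of reach is approached as far as the arm can. A call with a gripper value outside its range is refused whole. The fingers move at their own pace and stop on an object; the grip force is fixed at half the most. Time passes only in rows, so rows that repeat a pose let the fingers close. It gives the time, the measured TCP pose, the force, the opening and the grip force at its end, in the units of the state.
- robot.read_state(): the state, without advancing time (a new reading comes with each control period).
- robot.capture(name): name is "scene" or "top"; returns the picture (384x512x3 uint8, red, green, blue); there is no depth.
- robot.camera_info(name): a dict with "camera_matrix" (3x3 intrinsics, pixels), "rvec" (rotation vector, rad) and "tvec" (3), from world to camera coordinates, as OpenCV has them. Camera axes: x right, y down, z forward; pixel columns grow to the right and rows downward; lengths in mm; the calibration is good to about 2 mm. A picture is of the moment at which its call begins. camera_info takes no time and is no camera call.
- robot.close_job(): hands the job in; it is judged then, once.
Trained networks look in the newest picture that a camera, given by its name, has taken for a name from the list of things; names that differ only in an ending like _2 or _b are one class to them, and where a whole thing is asked for, a point or a joint stands for the part that bears it (a point fixed in the world has none). Each returns a list of dicts, best first, with "score" (0 to 1); they miss things now and then, are a little off and sometimes report something else, mostly with a low value. They report only what shows in the picture. A call takes as long as a camera call. They do not tell look-alikes from the thing itself.
- robot.look_for(camera, query): "position" ([column, row] as shares, 0 to 1, of the picture: columns of its width, rows of its height, amid what is visible of it).
- robot.tip_of(camera, query): "position" ([column, row] as shares, 0 to 1, of the picture: columns of its width, rows of its height: a listed point, or the origin of a listed thing).
The state is a dict: "t": time; "q": joint angles; "dq": joint speeds; "effort": joint torques, N m; "tcp_pos": TCP position; "orientation": TCP orientation; "wrist_force": force on the tool from outside, world axes, zero at the start; "moment": the same for the moment, N m; "width": opening from 0.0 (shut) to 1.0 (fully open); "gripper_force": force on a finger pad.
Only numpy, scipy, OpenCV 4.12 (cv2) and the standard library are available. Lean on these libraries where they do the work, as an engineer would, in place of code of your own. Each camera call takes 0.05 s, during which the arm holds its last target. There are 200 camera calls.

## Task

Two trainer boxes on the lab bench each carry a roller-lever limit switch. Push the roller arm of the blue one over sideways (either way) until it clicks, which takes a swing of a bit more than 25 degrees, keep it held over for a good second so the scope can catch the signal, then let go so that it springs back upright. Do not trip the red switch.

Things in the scene. Friction and masses are not known exactly. Their poses are not given: they have to be found in the camera images.
- sw_blue: Fixed grey trainer box with a blue stripe, 150 (x) x 130 (y) x 55 mm high; origin: centre of its underside, z up. On it an aluminium switch body (x 0 to 34, y -21 to 21 mm, top z 127 mm, blue cap). On its -x face an upright steel arm, pivot at y 0, z 110 mm, carries a blue roller (diameter 20, width 12 mm along x) centred at x -18, y 0, z 170 mm. Posts at the -x edge are 81 mm high.
- lever_blue (a joint): Swing of the blue roller's arm, rad: 0 upright, + towards the box's +y side, - towards -y; air on both sides. Roller centre is 60 mm from the pivot. A spring centres it, 0.3 N m/rad (3 N at the roller at 0.6 rad). It clicks at 0.44 rad (25 degrees; roller 25 mm aside, 6 mm lower); stops at 1.2 rad (56 mm aside, 38 mm lower).
- sw_red: The other fixed trainer box, same sizes and frame, but with red roller, red cap and red stripe; at least 230 mm from the blue box, centre to centre. Leave its switch alone.
- lever_red (a joint): Swing of the red roller's arm, rad, same meaning as the blue one's. Both rest upright at 0.
Things that resemble listed ones, but are neither listed nor needed, are in the scene too. What is shaped like the sw_blue but black is not meant.

How it is judged (in metres and radians):
On the way:
1. the blue roller arm is swung past its click (over 0.44 rad either way) and held there for half a second ((value of joint lever_blue above 0.44 rad or value of joint lever_blue below -0.44 rad)), for 0.5 s.
At the end, for the whole second after the job is handed in: The blue arm has been tripped and held, and both roller arms stand upright again within 0.12 rad (7 degrees) (value of joint lever_blue between -0.12 and 0.12 rad and value of joint lever_red between -0.12 and 0.12 rad); the robot touches nothing.
It fails at once if the red switch is tripped (its arm swung past 0.44 rad either way) (value of joint lever_red above 0.44 rad or value of joint lever_red below -0.44 rad).
It also fails if it takes over 32 s, if anything falls off the work surface, if the arm or the gripper's body presses on something with over 40 N, if the wrist force passes 120 N, or if a joint passes its speed limit or range.

## Working session

There is one attempt and no reset: what is moved stays moved. The work goes in short steps, Python scripts to look and compute and a shell command to move; the robot and the scene stay as the last step left them, time stands still between calls to the robot, and variables do not carry over. Pictures are saved under pics/ and viewed, at most 10 in all, crops included, and the job is handed in when it is done.

```bash
mkdir -p pics
python3 - <<'E'
from station import robot
import cv2,numpy as np
ims=[]
for c in("scene","top"):
    im=robot.capture(c); cv2.imwrite(f"pics/{c}0.png",im[:,:,::-1])
    i=robot.camera_info(c); print(c,np.round(i["camera_matrix"],1).tolist(),np.round(i["rvec"],4),np.round(i["tvec"],1))
    for q in("sw_blue","sw_red","lever_blue"):
        for f in(robot.look_for,robot.tip_of):
            try: print(q,f.__name__,[(np.round(np.array(d["position"])*[512,384],1).tolist(),round(d["score"],2)) for d in f(c,q)])
            except Exception as e: print(q,e)
s=robot.read_state();print(s)
E
```

```text
scene [[388.0, 0.0, 256.1], [0.0, 388.0, 183.9], [0.0, 0.0, 1.0]] [ 1.98    1.3077 -0.599 ] [ -96.9 -189.1 1276.1]
sw_blue call [([142.9, 260.5], 0.91), ([253.4, 272.9], 0.79), ([135.9, 176.5], 0.6), ([251.1, 192.0], 0.59), ([251.1, 219.6], 0.3)]
sw_blue call [([137.1, 187.3], 0.96), ([250.3, 204.7], 0.93), ([253.1, 278.7], 0.92), ([144.4, 269.8], 0.73)]
sw_red call [([360.5, 208.9], 0.55)]
sw_red call [([354.5, 216.7], 0.73)]
lever_blue call [([128.1, 136.0], 0.63), ([246.5, 219.8], 0.5), ([247.7, 148.7], 0.43)]
lever_blue it knows: sw_blue, sw_red
top [[361.3, 0.0, 256.0], [0.0, 361.3, 194.6], [0.0, 0.0, 1.0]] [ 2.1935 -2.2217  0.055 ] [-41.8 389.2 979.4]
sw_blue call [([359.7, 269.4], 0.81), ([290.7, 126.3], 0.78), ([368.1, 169.1], 0.77), ([260.1, 204.6], 0.64)]
sw_blue call [([290.0, 127.9], 0.94), ([261.5, 208.9], 0.92), ([365.9, 168.1], 0.92), ([355.9, 266.0], 0.57)]
sw_red call [([180.3, 151.1], 0.63)]
sw_red call [([179.7, 152.5], 0.82)]
lever_blue call [([375.6, 284.6], 0.58), ([301.0, 120.1], 0.55), ([394.9, 166.1], 0.52)]
lever_blue it knows: sw_blue, sw_red
{'t': 0.6, 'q': array([-1.20959533e+00,  1.23802016e-01,  1.65029527e+00,  2.08595956e-05,
        1.36750475e+00, -8.25803242e-02]), 'dq': array([-0.00060243,  0.00139853, -0.00149091,  0.0014777 ,  0.00041026,
        0.00032833]), 'effort': array([-8.51106470e-04, -4.23292315e+01, -3.65523648e+01, -1.16381320e-04,
        7.40573123e-04,  1.04070779e-05]), 'tcp_pos': array([ 279.06869701, -587.03258519,  256.32370268]), 'orientation': array([ 9.75483571e-01,  2.20072267e-01,  9.46461688e-06, -6.06428004e-06]), 'wrist_force': array([0.29375124, 0.12886443, 0.2430626 ]), 'moment': array([ 0.02826301, -0.02096726, -0.06602084]), 'gripper_force': 0.0, 'width': 1.0040989999846597}
```

View pics/scene0.png

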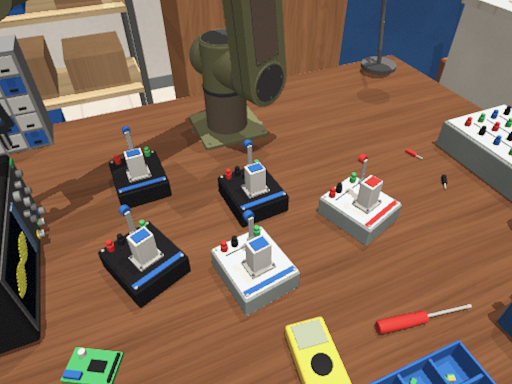

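View pics/top0.png

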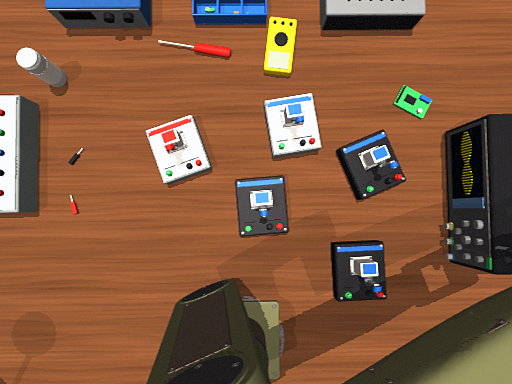

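The scene shows four blue-stripe candidates. In the top view they are: grey at (292,126), and black at (372,165), (262,206) and (358,270). The grey one, at scene (255,265), fits the description; red is at top (179,150) and scene (360,208). I'll confirm it in an enlarged crop.

Run:
```python
import cv2,numpy as np
a=cv2.imread("pics/top0.png")[85:165,255:335]; b=cv2.imread("pics/scene0.png")[200:312,200:312]
cv2.imwrite("pics/crop.png",np.hstack([cv2.resize(a,(400,400),interpolation=2),cv2.resize(b,(400,400),interpolation=2)]))
```

```text
(no output)
```

View pics/crop.png

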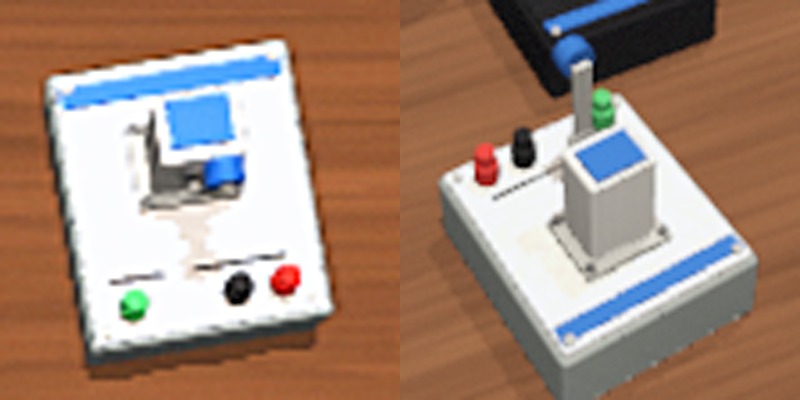

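The crop confirms it: a grey box with a blue stripe, blue cap and blue roller. The roller is at top (300,119) and scene (249,215). Next I fit the pose.

```bash
cat > h.py <<'E'
from station import robot
import cv2,numpy as np
from scipy.spatial.transform import Rotation as R
def proj(c,P):
    i=robot.camera_info(c)
    return cv2.projectPoints(np.array(P,float),np.array(i["rvec"],float),np.array(i["tvec"],float),np.array(i["camera_matrix"]),None)[0][:,0]
def world(P,p):
    P=np.array(P,float);c,s=np.cos(p[2]),np.sin(p[2])
    return np.c_[p[0]+c*P[:,0]-s*P[:,1],p[1]+s*P[:,0]+c*P[:,1],P[:,2]]
E
python3 - <<'E'
from h import *
from scipy.optimize import least_squares
L=[[75,65,55],[75,-65,55],[-75,-65,55],[-75,65,55],[-18,0,170]]
T=[[264.4,102],[312,93.4],[321,147],[273,155],[300,119]]
S=[[300,272.2],[244.8,302.2],[211.2,250.4],[261.6,226.6],[249,215.4]]
f=lambda p:np.r_[(proj("top",world(L,p))-T).ravel(),(proj("scene",world(L,p))-S).ravel()]
r=least_squares(f,[500,-50,0.1]);print(r.x,np.round(r.fun,1))
p=r.x
st=robot.read_state();M=R.from_quat(st["orientation"])
print("roller",world([[-18,0,170]],p),"tool axes",M.as_matrix().round(3).tolist())
# which other boxes/posts: red guess
for n,px in(("red",(179.7,152.5)),("black",(261.5,208.9))):
    g=least_squares(lambda x:(proj("top",[[x[0],x[1],0]])[0]-px),[500,0]).x;print(n,g)
E
```

```text
[ 5.74069983e+02 -1.43082185e+02  1.48754695e-01] [-1.5 -3.2 -0.4 -2.3  0.1 -0.  -0.8 -0.2 -1.2 -0.3  0.4 -0.6 -0.5 -0.3
 -2.3 -1.9 -0.8 -2.1 -1.4  0.2]
roller [[ 556.26876796 -145.74990526  170.        ]] tool axes [[0.903, 0.429, 0.0], [0.429, -0.903, 0.0], [0.0, -0.0, -1.0]]
red [507.79948923 162.21195175]
black [349.36447645 -61.45167704]
```

Run:
```python
from h import *
p=[574.1,-143.1,.1488]
st=robot.read_state();M=R.from_quat(st["orientation"]).as_matrix();t=st["tcp_pos"]
print(proj("top",[t,t-[0,0,25]]),proj("scene",[t]))
print("cam top",-cv2.Rodrigues(robot.camera_info("top")["rvec"])[0].T@robot.camera_info("top")["tvec"])
for y in(-50,-15,20):
    w=world([[-20,y,0]],p)[0]; d=w-t; d[2]=0; print(y,w,(M.T@d)/30)
for z in(0,150,250):
  print(z,proj("top",[[300,-560,z],[500,-560,z]]).round().tolist())
```

```text
[[521.47706467 240.01787944]
 [512.68561957 238.98948179]] [[-20.53113519 154.43820808]]
cam top [350.83267036 -35.20964673 994.06009741]
-50 [ 561.73358116 -195.51251458    0.        ] [ 1.41128520e+01 -7.74109312e+00  3.57604143e-04]
-15 [ 556.54477866 -160.89927537    0.        ] [ 1.44520229e+01 -8.85737005e+00  3.73329011e-04]
20 [ 551.35597617 -126.28603616    0.        ] [ 1.47911939e+01 -9.97364698e+00  3.89053879e-04]
0 [[442.0, 224.0], [440.0, 152.0]]
150 [[476.0, 227.0], [473.0, 143.0]]
250 [[506.0, 230.0], [502.0, 134.0]]
```

```bash
python3 -m jog '[[[0,0,-5],[0,0,0],0],[[0,0,-5],[0,0,0],0],[[0,0,-5],[0,0,0],0],[[0,0,-5],[0,0,0],0],[[0,0,-5],[0,0,0],0]]'
python3 -m jog '[[[7,-3.8,0],[0,0,0],0],[[7,-3.8,0],[0,0,0],0],[[7,-3.8,0],[0,0,0],0],[[7,-3.8,0],[0,0,0],0],[[7,-3.8,0],[0,0,0],0]]'
python3 - <<'E'
from h import *
p=[574.1,-143.1,.1488]
st=robot.read_state();M=R.from_quat(st["orientation"]).as_matrix();t=st["tcp_pos"]
print(t,st["t"],M.round(3).tolist())
d=world([[-20,-50,280]],p)[0]-t; print((M.T@d)/30)
E
```

```text
t: 1.02
tcp_pos: [279.7, -588.6, 416.1]
orientation: [0.975, 0.22, 0.001, 0.007]
wrist_force: [-0.1, -0.5, 1.4]
width: 0.298
gripper_force: 0.0
t: 1.43
tcp_pos: [402.3, -416.9, 405.7]
orientation: [0.976, 0.22, -0.0, -0.0]
wrist_force: [-0.0, -0.9, -0.7]
width: 0.0
gripper_force: 0.0
[ 402.34999982 -416.94935652  405.7238019 ] 1.4333 [[0.903, 0.429, -0.0], [0.429, -0.903, 0.0], [-0.0, -0.0, -1.0]]
[ 7.96458035 -4.38827907  4.1927842 ]
```

```bash
python3 -m jog '[[[8,-4.4,0],[0,0,3.4],0],[[8,-4.4,0],[0,0,3.4],0],[[8,-4.4,0],[0,0,3.4],0],[[8,-4.4,0],[0,0,3.4],0],[[8,-4.4,0],[0,0,3.4],0]]' >/dev/null
python3 -m jog '[[[0,0,0],[0,0,0],0],[[0,0,0],[0,0,0],0],[[0,0,0],[0,0,0],0]]'
python3 - <<'E'
from h import *
p=[574.1,-143.1,.1488]
st=robot.read_state();M=R.from_quat(st["orientation"]).as_matrix();t=st["tcp_pos"]
print(t,st["t"],M.round(3).tolist())
d=world([[-20,-50,165]],p)[0]-t; print((M.T@d)/30)
E
```

```text
t: 2.1
tcp_pos: [520.2, -254.1, 405.8]
orientation: [0.997, 0.074, -0.0, 0.0]
wrist_force: [0.6, -0.5, 0.6]
width: 0.0
gripper_force: 0.0
[ 520.18636129 -254.11433741  405.84530836] 2.1 [[0.989, 0.147, -0.001], [0.147, -0.989, -0.0], [-0.001, 0.0, -1.0]]
[ 1.66398385 -1.72844662  8.02676597]
```

Move beside the roller and part of the way down, then look before the final descent.

```bash
python3 -m jog '[[[1.7,-1.7,0],[0,0,0],0],[[1.7,-1.7,0],[0,0,0],0],[[1.7,-1.7,4],[0,0,0],0],[[1.7,-1.7,4],[0,0,0],0],[[1.7,-1.7,4],[0,0,0],0]]' >/dev/null
python3 -m jog '[[[0,0,1],[0,0,0],0],[[0,0,1],[0,0,0],0],[[0,0,1],[0,0,0],0],[[0,0,1],[0,0,0],0]]'
python3 - <<'E'
from h import *
p=[574.1,-143.1,.1488]
st=robot.read_state();M=R.from_quat(st["orientation"]).as_matrix();t=st["tcp_pos"]
print(t,(M.T@(world([[-20,-50,165]],p)[0]-t))/30)
ims=[cv2.resize(robot.capture(c)[y:y+120,x:x+120,::-1],(400,400),interpolation=2) for c,x,y in(("top",250,60),("scene",190,160))]
cv2.imwrite("pics/b.png",np.hstack(ims))
print(proj("top",[t,t-[0,0,25]]),proj("scene",[t,t-[0,0,25]]),proj("scene",[[556.3,-145.7,170]]))
E
```

```text
t: 2.85
tcp_pos: [563.8, -197.7, 258.8]
orientation: [0.997, 0.073, 0.001, 0.001]
wrist_force: [0.4, -0.9, 0.1]
width: -0.004
gripper_force: 0.0
[ 563.83738703 -197.69895865  258.77558501] [-0.06704762 -0.08805884  3.12552966]
[[329.47738301 104.07311835]
 [326.96141617 107.46175424]] [[219.66704319 191.02432009]
 [220.68282563 201.62299132]] [[247.64515036 215.64912655]]
```

View pics/b.png

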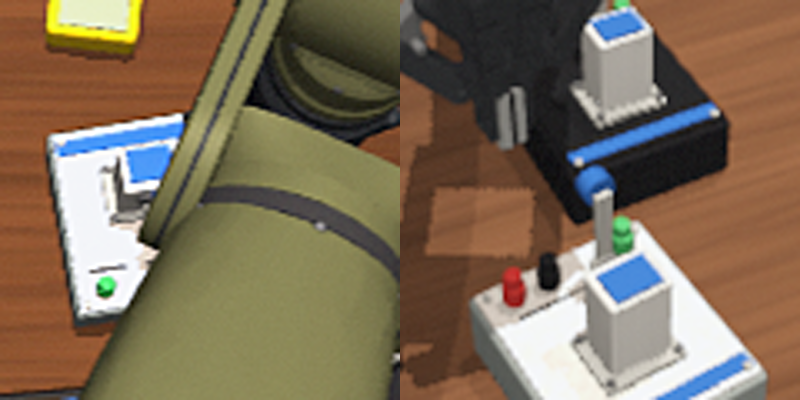

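The finger shows at scene (223,203), beside the roller at (248,215), with clear space between them. Descend, then push in two steps.

```bash
python3 -m jog '[[[-0.05,0,3.3],[0,0,0],0],[[-0.05,0,3.3],[0,0,0],0],[[-0.05,0,3.3],[0,0,0],0],[[-0.05,0,3.3],[0,0,0],0],[[-0.05,0,3.3],[0,0,0],0]]'
python3 -m jog '[[[0,-0.5,0],[0,0,0],0],[[0,-1,0],[0,0,0],0],[[0,-1.5,0],[0,0,0],0],[[0,-2,0],[0,0,0],0],[[0,-2.3,0],[0,0,0],0]]'
python3 -m jog '[[[0,0,0],[0,0,0],0],[[0,0,0],[0,0,0],0],[[0,0,0],[0,0,0],0],[[0,0,0],[0,0,0],0],[[0,0,0],[0,0,0],0]]'
python3 - <<'E'
from h import *
p=[574.1,-143.1,.1488]
t=robot.read_state()["tcp_pos"];print(t)
for a in(0,.44,.7,.9):print(a,proj("scene",world([[-18,60*np.sin(a),110+60*np.cos(a)]],p)))
im=robot.capture("scene")[160:280,190:310,::-1]
cv2.imwrite("pics/c.png",cv2.resize(im,(600,600),interpolation=2))
E
```

```text
t: 3.37
tcp_pos: [562.6, -196.8, 158.8]
orientation: [0.997, 0.073, 0.001, 0.0]
wrist_force: [0.3, -0.8, 0.5]
width: 0.003
gripper_force: 0.0
t: 3.78
tcp_pos: [552.8, -128.0, 159.7]
orientation: [0.997, 0.074, 0.002, 0.003]
wrist_force: [1.9, -8.9, 1.8]
width: -0.001
gripper_force: 3.7
t: 4.2
tcp_pos: [553.0, -128.1, 160.4]
orientation: [0.997, 0.074, 0.002, 0.001]
wrist_force: [-0.6, -2.9, 8.4]
width: 0.001
gripper_force: 3.8
[ 553.04904667 -128.07709442  160.41267588]
0 [[247.61146402 215.65910158]]
0.44 [[259.06700015 212.65948673]]
0.7 [[264.75965624 213.12184555]]
0.9 [[268.28512246 214.55199969]]
```

View pics/c.png

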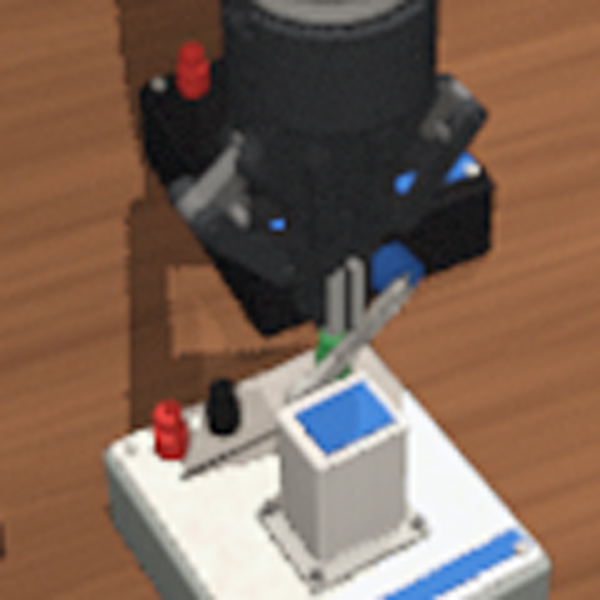

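The roller is held over at about (270,213), which is roughly 0.9 rad and well past the click. I'll hold it there for over a second, then back off the way I came.

```bash
for i in 1 2 3; do python3 -m jog '[[[0,0,0],[0,0,0],0],[[0,0,0],[0,0,0],0],[[0,0,0],[0,0,0],0],[[0,0,0],[0,0,0],0],[[0,0,0],[0,0,0],0]]' | grep -E 't:|force'; done
python3 -m jog '[[[0,0.6,0],[0,0,0],0],[[0,1.2,0],[0,0,0],0],[[0,1.8,0],[0,0,0],0],[[0,2.4,0],[0,0,0],0],[[0,2.4,0],[0,0,0],0]]'
python3 -m jog '[[[0,0,-5],[0,0,0],0],[[0,0,-5],[0,0,0],0],[[0,0,-5],[0,0,0],0],[[0,0,-5],[0,0,0],0],[[0,0,-5],[0,0,0],0]]'
python3 -m jog '[[[0,0,0],[0,0,0],0],[[0,0,0],[0,0,0],0],[[0,0,0],[0,0,0],0],[[0,0,0],[0,0,0],0],[[0,0,0],[0,0,0],0]]'
python3 - <<'E'
from h import *
im=robot.capture("scene")[160:280,190:390,::-1]
cv2.imwrite("pics/d.png",cv2.resize(im,(800,480),interpolation=2))
E
```

```text
t: 4.67
wrist_force: [-1.2, -2.7, 8.3]
gripper_force: 3.8
t: 5.08
wrist_force: [-1.1, -2.7, 8.0]
gripper_force: 3.8
t: 5.5
wrist_force: [-2.1, -2.7, 7.1]
gripper_force: 3.8
t: 5.92
tcp_pos: [562.8, -200.7, 158.1]
orientation: [0.997, 0.073, 0.001, 0.0]
wrist_force: [-0.9, -0.8, -0.6]
width: -0.002
gripper_force: 0.0
t: 6.33
tcp_pos: [564.7, -198.8, 316.3]
orientation: [0.997, 0.074, 0.006, 0.003]
wrist_force: [-0.1, 0.6, 0.3]
width: 0.002
gripper_force: 0.0
t: 6.75
tcp_pos: [561.7, -198.9, 305.4]
orientation: [0.997, 0.074, -0.001, -0.001]
wrist_force: [0.3, -0.2, 0.0]
width: -0.0
gripper_force: 0.0
```

View pics/d.png

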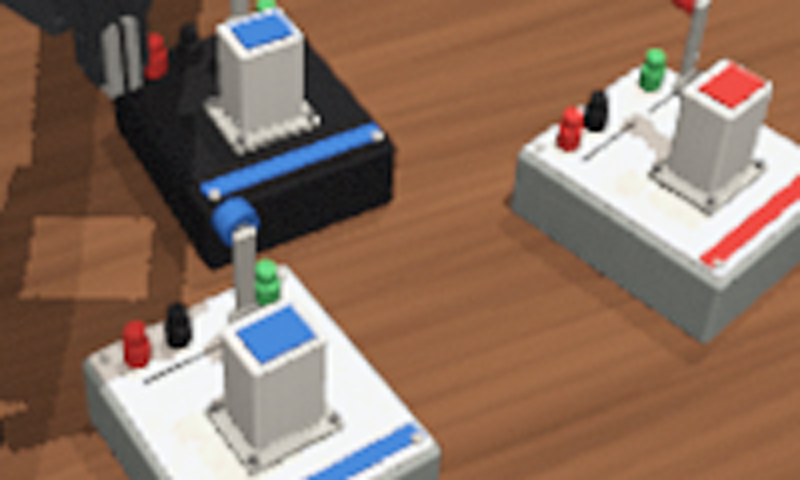

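The blue roller is back upright at crop (235,217), which is scene (249,214). The red arm is undisturbed and the gripper is clear, so I'm handing in.

```bash
python3 -c "
from station import robot
print(robot.close_job())"
```

```text
the job is handed in; nothing more can be done
None
```

I pushed the blue switch's arm over to about 0.9 rad, held it for about 1.7 s and let go; it sprang back upright, the red switch was not touched, and the job is handed in (no verdict was returned).

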